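# Lock the filter-box cover at a goldsmith's bench

### The job

The cover of the dust-extraction filter box stands ajar on its springy seal. Set the fingertips in the slot of the big round cam fastener, press the cover down fully shut, keep it pressed and turn the fastener a quarter turn clockwise (seen from above) to its stop, so that the cover stays locked down when you take the fingers away. Do not pull the cover up, and leave the other things on the bench where they are.

Things in the scene. Friction and masses are not known exactly. Their poses are not given: they have to be found in the camera images.
- filter_box: Fixed green steel box, open on top, 230 (x) x 190 (y) x 62 mm high, rim topped by a 10 mm black foam seal on which the cover shuts. Origin on the bench (z = 0). In its frame it spans x = -125 mm (front) to +105 mm (rear: hinge, and a black duct stub 50 mm long) and y = +-95 mm. Level; position and yaw vary.
- cover (a joint): Angle (rad) of the grey cover plate about its rear hinge. 0 = shut level; positive = front edge up. A spring holds it ajar at about 0.13 when free (front edge 27 mm up). Pressing it to 0 at the fastener takes about 5 N; the soft seal yields further to a hard stop at -0.045 (7 mm lower at the fastener, about 7 N). Locked and released it rests within 0.015 of 0.
- hinge (a point): Middle of the cover's hinge line, which runs along the box's y axis at x = +105 mm, z = 76 mm in the box's frame. The cover is a plate 230 x 190 x 8 mm, its mid-plane through this line; the fastener's axis is 150 mm from it.
- cam (a joint): Turn (rad) of the fastener, growing clockwise seen from above. 0 = slot parallel to the cover's front edge (open); 1.571 = slot pointing from hinge to front edge (locked, hard stop). Starts at 0 to 0.35. Friction 0.06 N m; stays where left. Go past 1.0 only while the cover is pressed to 0 or below (aim for -0.01 to -0.035), else its tongue jams on the keeper or lands above it.
- slot (a point): Floor of the slot, on the fastener's axis; z up along the axis, y along the slot; moves with fastener and cover. Cover at 0: x -45, y 0, z 84 mm in the box's frame. Aluminium disc 104 mm across with one flat-floored slot 38 mm wide, 20 mm deep, right across it, between two D-shaped lands; a fixed black collar as high as the disc (inside 108, outside 120 mm) closes the slot's ends.
- slot_end (a point): Point on the slot's floor 28 mm from the fastener's axis towards one end of the slot (the disc's own +y; the other end is alike). Shut fingertips set here turn the fastener by moving sideways, clockwise along a circle about the axis, while pressing down; they need not turn themselves if they measure under 38 mm corner to corner.
- hammer: Bystander: small hammer with wooden handle, 200 mm long, lying beside the box. Origin under its middle.
- bench_block: Bystander: square steel block 65 x 65 x 20 mm beside the box. Origin under its centre.
- jar: Bystander: amber glass jar, 48 mm diameter, 50 mm high, in front of the box. Origin under its centre.
- loupe: Bystander: black loupe, 34 mm diameter, 32 mm high, in front of the box. Origin under its centre.
- mug: Bystander: white mug, 76 mm diameter, 85 mm high, at the right of the bench. Origin under its centre.
- bottle: Bystander: white bottle, 60 mm diameter, 130 mm high, at the right of the bench. Origin under its centre.
- tray: Bystander: wooden tray with compartments, 120 x 160 x 30 mm, at the left of the bench. Origin under its centre.

How it is judged:
By the outcome, as a careful person would: the job done as asked, in the order asked, and still so for the second after the job is handed in, with the robot touching nothing.
It also fails if it takes over 40 s, if anything falls off the work surface, if the arm or the gripper's body presses on something with over 40 N, if the wrist force passes 120 N, or if a joint passes its speed limit or range.

### The arm

A 6-joint arm with a two-finger parallel gripper is mounted at the origin on the work surface. World frame = base frame: x ahead of the robot, y to its left, z up, the work surface at z = 0. Lengths are in m, angles in rad, forces in N, time in s.
With the tool pointing down it reaches from about 0.325 to 0.775 m from the base axis. Payload 5.5 kg.
Tool frame: the origin (TCP) lies midway between the tips of the shut fingers; the grasp point (between the pads) lies grip_point_offset behind it (grip_point_offset is the distance from the TCP to the grasp point, in m); z points along the fingers, y is the line along which they close (so a half turn about z gives the same grasp; the last joint's range is limited). The gripper opens to 85 mm and grips with 20 to 120 N. Pads are 22 mm wide; open, the fingers measure 114 mm over their backs; the gripper's body (76 mm by 85 mm) begins 54 mm behind the grasp point. The pads swing forward as they close: fully open they stand 13 mm farther back than shut.
Start: joints at [1.224, 0.091, 1.231, -0, 1.82, -0.057], TCP at [0.171, 0.575, 0.231] pointing down, gripper open.
Joint ranges: [-2.87, 2.87], [-0.86, 2.18], [0.17, 2.46], [-1.51, 4.65], [0.06, 2.69], [-2.65, 2.65]. Speed limits (rad/s): [2.57, 2.57, 3.01, 3.14, 3.14, 3.14].

### API

Orientations are given as a rotation vector (axis times angle).
In Python, from plant import * gives the robot as it stands.
- The arm moves only by the tool carry_out, never from a script. Its argument "rows" is a list of rows, each a list of 3 entries, a list of its own where there are three numbers: the turn, a rotation vector about the tool's x, y, z in rad, then the shift along the tool's x, y, z in cm, then the finger opening in cm, from 0 to 8.54. A call has exactly 8 rows; each row shifts and turns the commanded pose from where the row before left it, along the tool's axes as they then stand; what a row does not reach is not made up. A row lasts 1/12 s, in which the tool goes at most 41.7 mm and 7.16 degrees, less where a joint would pass 70% of its speed; a pose out of reach is approached as far as the arm can. A call is refused whole if a number of a shift passes 4.17 or a number of a turn 0.125, either way. A call with a gripper value outside its range is refused whole. The fingers move at their own pace and stop on an object; "squeeze" is the grip in N (left out, the last holds). Time passes only in rows, so rows that do not move let the fingers close, or fill a call up. It gives the time, the measured TCP pose, the force, the opening and the grip force at its end, in the units of the state.
- observe(): the state, without advancing time (a new reading comes with each control period).
- grab_frame(name): name is "scene" or "top" or "wrist"; returns a dict with "pixels" (384x512x3 uint8, red, green, blue), "z_map" (384x512 float32, m along the optical axis (not along the pixel's ray), 0 where there is no reading), "fx", "fy", "cx", "cy" (pixels), "distortion" ([k1, k2, p1, p2, k3] as OpenCV has them; the pictures are not rectified), "position" and "attitude" of the camera in the world. Camera axes: x right, y down, z forward; pixel columns grow to the right and rows downward; lengths in m; the calibration is good to about 2 mm. A picture is of the moment at which its call begins.
- finish_job(): hands the job in; it is judged then, once.
Trained networks look in the newest picture that a camera, given by its name, has taken for a name from the list of things; names that differ only in an ending like _2 or _b are one class to them, and where a whole thing is asked for, a point or a joint stands for the part that bears it (a point fixed in the world has none). Each returns a list of dicts, best first, with "p" (0 to 1); they miss things now and then, are a little off and sometimes report something else, mostly with a low value. They report only what shows in the picture. A call takes as long as a camera call.
- spot_in(camera, name): "bbox" ([left, top, right, bottom] in pixels, round what is visible of it).
The state is a dict: "time_s": time; "joints": joint angles; "joint_velocities": joint speeds; "tau": joint torques, N m; "eef_pos": TCP position; "eef_rot": TCP orientation; "wrist_force": force on the tool from outside, world axes, zero at the start; "moment": the same for the moment, N m; "opening": finger opening in m; "finger_force": force on a finger pad.
Only numpy, scipy, OpenCV 4.12 (cv2) and the standard library are available. Lean on these libraries where they do the work, as an engineer would, in place of code of your own. Each camera call takes 0.05 s, during which the arm holds its last target. There are 200 camera calls.

## Working session

There is one attempt and no reset: what is moved stays moved. The work goes in short steps, Python scripts to look and compute and a tool call to move; the robot and the scene stay as the last step left them, time stands still between calls to the robot, and variables do not carry over. Pictures are saved under pics/ and viewed, at most 10 in all, crops included, and the job is handed in when it is done.

Besides the shell and the picture viewer there is one more tool, called after "Emit:" as name(argument=value, ...) on one line, values as JSON. carry_out: Moves the arm, as the interface text tells. Its arguments: {"type":"object","properties":{"rows":{"type":"array","items":{"type":"array"}},"squeeze":{"type":"number"}},"required":["rows"]}

```bash
mkdir -p pics
cat > h.py <<'E'
from plant import *
import numpy as np, cv2
from scipy.spatial.transform import Rotation as R
def att(f):
    a=np.array(f["attitude"],float)
    return a if a.shape==(3,3) else (R.from_rotvec(a).as_matrix() if a.size==3 else R.from_quat(a).as_matrix())
def K(f): return np.array([[f["fx"],0,f["cx"]],[0,f["fy"],f["cy"]],[0,0,1.]])
def cloud(f):
    z=f["z_map"];h,w=z.shape
    uv=np.stack(np.meshgrid(np.arange(w),np.arange(h)),-1).reshape(-1,1,2).astype(np.float64)
    n=cv2.undistortPoints(uv,K(f),np.array(f["distortion"])).reshape(h,w,2)
    P=np.dstack([n*z[...,None],z])@att(f).T+np.array(f["position"])
    P[z==0]=np.nan
    return P
E
python3 - <<'E'
from h import *
s=observe();print(s)
for c in("top","scene"):
    f=grab_frame(c);print(c,f["position"],f["attitude"],f["fx"])
    cv2.imwrite(f"pics/{c}.png",f["pixels"][...,::-1]); np.save(c+".npy",cloud(f))
    for n in("filter_box","cover","cam","slot","slot_end","jar","loupe","hammer"):
        print(n,[(np.round(d["bbox"]),round(d["p"],2)) for d in spot_in(c,n)[:2]])
E
```

```text
{'time_s': 0.0, 'joints': array([ 1.22431341e+00,  9.18517058e-02,  1.23189071e+00, -4.06691753e-06,
        1.81978968e+00, -5.66892991e-02]), 'joint_velocities': array([-1.07988264e-03,  5.67692221e-04, -1.37468259e-03, -2.24746166e-04,
        9.10666548e-04, -4.72652725e-05]), 'tau': array([ 6.34202406e-04, -4.58683741e+01, -4.18048561e+01,  2.39548763e-05,
        1.05969224e-02, -1.66940237e-05]), 'eef_pos': array([0.1713538 , 0.57471757, 0.23015242]), 'eef_rot': array([-4.53561403e-01, -3.10828925e+00,  2.98566100e-03]), 'wrist_force': array([0.36353011, 0.05690916, 0.2099647 ]), 'moment': array([ 0.01906368, -0.01998044, -0.06919086]), 'finger_force': 0.0, 'opening': 0.085345334475867}
top [ 0.32669335 -0.02369736  1.44362345] [-2.15042848  2.10402783 -0.1531289 ] 430.34044481883654
filter_box [(array([246., 126., 318., 214.]), 0.91)]
cover [(array([246., 133., 321., 214.]), 0.82)]
cam []
slot [(array([260., 163., 295., 192.]), 0.88), (array([248., 130., 320., 213.]), 0.48)]
slot_end [(array([267., 160., 296., 195.]), 0.81), (array([320., 154., 356., 212.]), 0.64)]
jar [(array([246., 207., 260., 226.]), 0.67)]
loupe []
hammer []
scene [ 1.56625074 -0.22251763  1.05648551] [-1.90035277 -1.51975625  0.66886314] 370.43546691737964
filter_box [(array([210., 169., 270., 247.]), 0.85), (array([212., 172., 265., 221.]), 0.25)]
cover [(array([215., 172., 264., 222.]), 0.8)]
cam [(array([224., 172., 254., 196.]), 0.7)]
slot [(array([230., 171., 257., 195.]), 0.71)]
slot_end []
jar []
loupe []
hammer [(array([180., 192., 208., 232.]), 0.61)]
```

Run:
```python
from h import *
a=cv2.imread("pics/top.png")[100:250,210:380]
cv2.imwrite("pics/topc.png",cv2.resize(a,None,fx=4,fy=4,interpolation=cv2.INTER_CUBIC))
P=np.load("top.npy")
for v in range(120,236,6): print(v,[tuple(int(round(x*1000)) if x==x else -1 for x in P[v,u]) for u in range(240,330,8)])
```

```text
120 [(795, 67, 0), (795, 39, 3), (793, 11, 9), (795, -17, 6), (797, -45, 1), (799, -73, -4), (799, -101, -4), (798, -128, 3), (799, -156, -2), (800, -184, -1), (800, -212, -1), (802, -240, -4)]
126 [(774, 66, -2), (775, 38, -3), (776, 10, -6), (775, -18, 0), (775, -45, 0), (776, -73, 0), (777, -101, -1), (776, -129, 2), (777, -156, -1), (777, -184, 2), (777, -211, 5), (778, -239, 2)]
132 [(749, 65, 8), (753, 38, -2), (755, 10, -7), (752, -18, 4), (729, -44, 83), (755, -74, -3), (740, -99, 48), (738, -125, 57), (755, -156, 4), (755, -184, 2), (757, -212, -2), (757, -239, 1)]
138 [(729, 64, 5), (733, 37, -7), (731, 9, 1), (708, -19, 84), (708, -45, 86), (710, -71, 79), (711, -97, 79), (712, -123, 76), (736, -157, -6), (734, -184, 2), (736, -212, -4), (736, -240, -1)]
144 [(708, 64, 3), (709, 36, 0), (710, 9, 1), (687, -19, 87), (688, -45, 87), (690, -71, 81), (690, -97, 82), (690, -123, 84), (690, -149, 85), (692, -175, 81), (713, -212, 2), (714, -239, 0)]
150 [(685, 63, 10), (688, 36, 1), (689, 8, -3), (667, -20, 87), (667, -45, 89), (667, -71, 92), (669, -97, 85), (669, -123, 86), (6
[... 2137 characters left out ...]
, -3), (462, -77, 4), (463, -104, 0), (463, -131, 1), (464, -158, 2), (465, -185, -2), (465, -211, 7), (465, -238, 3)]
222 [(439, 56, -2), (438, 29, 19), (438, 2, 26), (441, -24, -2), (441, -51, 3), (440, -77, 27), (443, -105, -4), (443, -131, 1), (444, -158, 3), (445, -185, -4), (445, -212, 0), (445, -237, 6)]
228 [(419, 56, -2), (420, 29, 0), (420, 2, 4), (421, -25, -1), (421, -51, 1), (420, -77, 26), (423, -105, -3), (423, -131, 0), (424, -159, -4), (425, -185, -2), (425, -212, -4), (426, -238, 1)]
234 [(399, 55, -2), (400, 28, -1), (400, 2, 2), (401, -25, -1), (402, -52, 2), (402, -78, -2), (403, -105, -5), (403, -132, 1), (404, -159, -4), (404, -184, 4), (405, -211, 1), (406, -239, -5)]
```

View pics/topc.png

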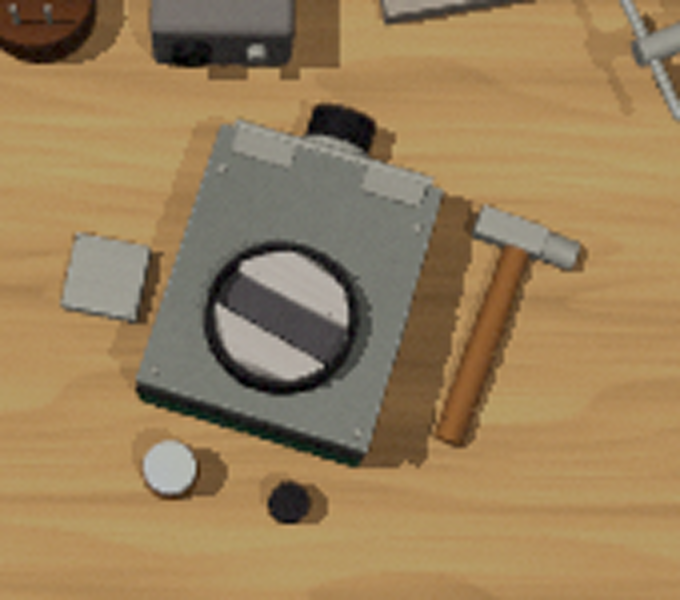

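The top view shows the cover with its fastener centred near crop (281,317), i.e. full-frame (280,179). The dark slot runs from (220,290) to (345,345), about 8° clockwise of the front edge. The jar and loupe are in front, the hammer is to the right and the block to the left.

Run:
```python
from h import *
P=np.load("top.npy");img=cv2.imread("pics/top.png")
m=(P[...,2]>70e-3)&(P[...,0]>.46)&(P[...,0]<.76)&(P[...,1]>-.2)&(P[...,1]<.06)
m=cv2.morphologyEx(m.astype(np.uint8),cv2.MORPH_OPEN,np.ones((3,3)))
print(cv2.minAreaRect((P[m>0][:,:2]*1000).astype(np.float32)))
# collar: dark ring vs grey; disc: bright
g=cv2.cvtColor(img,cv2.COLOR_BGR2GRAY)
r=np.zeros_like(m);r[155:205,255:305]=1
dark=((g<60)&(r>0)).astype(np.uint8)
c=max(cv2.findContours(dark,cv2.RETR_EXTERNAL,cv2.CHAIN_APPROX_NONE)[0],key=len)
e=cv2.fitEllipse(c);print("collar px",e)
f=grab_frame("top")
def at(u,v,z):
    n=cv2.undistortPoints(np.array([[[u,v]]],float),K(f),np.array(f["distortion"]))[0,0]
    d=att(f)@np.r_[n,1];p=np.array(f["position"]);return p+d*(z-p[2])/d[2]
print("collar ctr at z=.124",at(*e[0],.124))
lands=((g>150)&(r>0)).astype(np.uint8)
ee=[cv2.minAreaRect(np.float32([at(x,y,.124)[:2]*1000 for x,y in k[:,0]])) for k in cv2.findContours(lands,0,cv2.CHAIN_APPROX_NONE)[0] if len(k)>15]
print(ee)
w=grab_frame("wrist");print(w["position"],att(w))
```

```text
((603.180419921875, -81.4300308227539), (189.8227081298828, 239.7073211669922), 73.82290649414062)
collar px ((280.0733642578125, 179.19947814941406), (37.12763977050781, 38.2166862487793), 94.68687438964844)
collar ctr at z=.124 [ 0.56544125 -0.07152996  0.124     ]
[((539.99072265625, -55.51313400268555), (93.37045288085938, 28.064109802246094), 60.96907424926758), ((595.6157836914062, -86.38166809082031), (90.99102020263672, 32.5059928894043), 61.98247146606445)]
[0.10927876 0.59315653 0.372471  ] [[ 2.85217193e-01  9.25602056e-01  2.48821196e-01]
 [ 9.58462912e-01 -2.75436499e-01 -7.40512130e-02]
 [-7.51587682e-06  2.59606567e-01 -9.65714466e-01]]
```

```bash
cat >> h.py <<'E'
def tool(dxyz_mm):
    "world displacement (mm) -> tool axes, cm"
    return np.round(R.from_rotvec(observe()["eef_rot"]).as_matrix().T@np.array(dxyz_mm)/10,2)
E
python3 - <<'E'
from h import *
M=R.from_rotvec(observe()["eef_rot"]).as_matrix()
for i in range(24):
    print(i,np.round(M.T@np.array([.379,-.670,0])/24*100,2))
    if i<16: M=M@R.from_rotvec([0,0,.0977]).as_matrix()
E
```

```text
0 [-2.31 -2.22 -0.  ]
1 [-2.52 -1.99 -0.  ]
2 [-2.7  -1.73 -0.  ]
3 [-2.86 -1.46 -0.  ]
4 [-2.98 -1.18 -0.  ]
5 [-3.08 -0.88 -0.  ]
6 [-3.16 -0.57 -0.  ]
7 [-3.2  -0.26 -0.  ]
8 [-3.21  0.05 -0.  ]
9 [-3.19  0.36 -0.  ]
10 [-3.14  0.67 -0.  ]
11 [-3.06  0.97 -0.  ]
12 [-2.95  1.27 -0.  ]
13 [-2.81  1.55 -0.  ]
14 [-2.64  1.82 -0.  ]
15 [-2.45  2.06 -0.  ]
16 [-2.24  2.29 -0.  ]
17 [-2.24  2.29 -0.  ]
18 [-2.24  2.29 -0.  ]
19 [-2.24  2.29 -0.  ]
20 [-2.24  2.29 -0.  ]
21 [-2.24  2.29 -0.  ]
22 [-2.24  2.29 -0.  ]
23 [-2.24  2.29 -0.  ]
```

Emit:
carry_out(rows=[[[0,0,0.0977],[-2.31,-2.22,0],0],[[0,0,0.0977],[-2.52,-1.99,0],0],[[0,0,0.0977],[-2.7,-1.73,0],0],[[0,0,0.0977],[-2.86,-1.46,0],0],[[0,0,0.0977],[-2.98,-1.18,0],0],[[0,0,0.0977],[-3.08,-0.88,0],0],[[0,0,0.0977],[-3.16,-0.57,0],0],[[0,0,0.0977],[-3.2,-0.26,0],0]], squeeze=40)

```text
time_s: 1.67
eef_pos: [0.2984, 0.3503, 0.2315]
eef_rot: [1.61, 2.698, 0.001]
wrist_force: [-0.2, 1.1, 0.1]
opening: 0.0
finger_force: 0.0
```

Emit:
carry_out(rows=[[[0,0,0.0977],[-3.21,0.05,0],0],[[0,0,0.0977],[-3.19,0.36,0],0],[[0,0,0.0977],[-3.14,0.67,0],0],[[0,0,0.0977],[-3.06,0.97,0],0],[[0,0,0.0977],[-2.95,1.27,0],0],[[0,0,0.0977],[-2.81,1.55,0],0],[[0,0,0.0977],[-2.64,1.82,0],0],[[0,0,0.0977],[-2.45,2.06,0],0]])

```text
time_s: 2.33
eef_pos: [0.4248, 0.1267, 0.2316]
eef_rot: [2.516, 1.881, 0.001]
wrist_force: [0.5, 0.4, -1.0]
opening: -0.0001
finger_force: 0.0
```

Emit:
carry_out(rows=[[[0,0,0],[-2.24,2.29,0],0],[[0,0,0],[-2.24,2.29,0],0],[[0,0,0],[-2.24,2.29,0],0],[[0,0,0],[-2.24,2.29,0],0],[[0,0,0],[-2.24,2.29,0],0],[[0,0,0],[-2.24,2.29,0],0],[[0,0,0],[-2.24,2.29,0],0],[[0,0,0],[0,0,0],0]])

```text
time_s: 3.0
eef_pos: [0.5359, -0.0715, 0.23]
eef_rot: [2.515, 1.881, -0.003]
wrist_force: [0.4, -0.3, -0.5]
opening: 0.0001
finger_force: 0.0
```

Run:
```python
from h import *
f=grab_frame("wrist");s=observe();print(s["eef_pos"],R.from_rotvec(s["eef_rot"]).as_matrix().round(3),s["wrist_force"],s["opening"],s["joints"])
np.save("w1.npy",cloud(f));cv2.imwrite("pics/w1.png",f["pixels"][...,::-1]);print(f["fx"],f["position"])
```

```text
[ 0.53503081 -0.06926934  0.23024105] [[ 0.282  0.959 -0.002]
 [ 0.959 -0.282 -0.   ]
 [-0.001 -0.002 -1.   ]] [0.47788012 0.52502872 0.00592111] 0.00012317359862270373 [-1.91540835e-01 -7.05912389e-02  1.39531361e+00 -4.47412605e-04
  1.81853436e+00  9.43328177e-02]
311.3547279980007 [ 0.55555384 -0.00875789  0.37098116]
```

View pics/w1.png

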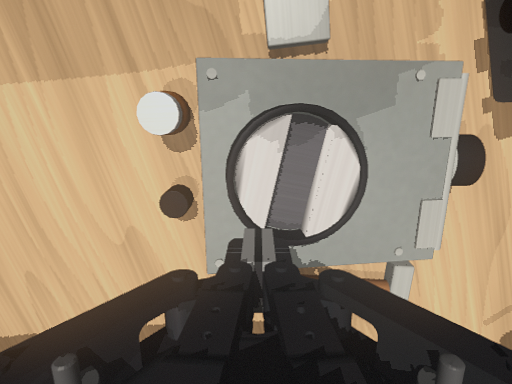

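The wrist view shows the collar centred near (297,173) and the slot running from (312,115) to (285,232). The cover edges are clear, and the shut fingertips are at about (258,245).

Run:
```python
from h import *
f=grab_frame("wrist");P=np.load("w1.npy");g=cv2.cvtColor(f["pixels"],cv2.COLOR_RGB2GRAY)
def at(uv,z):
    n=cv2.undistortPoints(np.array(uv,float).reshape(-1,1,2),K(f),np.array(f["distortion"]))[:,0]
    d=np.c_[n,np.ones(len(n))]@att(f).T;p=np.array(f["position"]);return p+d*((z-p[2])/d[:,2])[:,None]
# collar: dark ring sampled along rays from centre, outer edge; avoid fingers
c=np.array([297,173.]);pts=[]
for a in np.deg2rad(np.r_[-200:60:4]):
    r=np.arange(55,85,.5);q=c+r[:,None]*[np.cos(a),np.sin(a)]
    v=cv2.remap(g,q[:,0].astype(np.float32),q[:,1].astype(np.float32),1).ravel().astype(float)
    d=np.where(v<55)[0]
    if len(d): pts.append(q[d[-1]])
pts=np.array(pts)
# tilted collar-top plane z = .1232+ slope along box x ; iterate
yaw=np.deg2rad(-16.2)
for k in range(4):
    bx=np.array([np.cos(yaw),np.sin(yaw)])
    W=at(pts,.1232)
    for i in range(5):
        C=(W.max(0)+W.min(0))/2 if i==0 and k==0 else C
        zz=.1232-.13*((W[:,:2]-C[:2])@bx);W=np.array([at(p,z)[0] for p,z in zip(pts,zz)])
        A=np.c_[2*W[:,:2],np.ones(len(W))];s=np.linalg.lstsq(A,(W[:,:2]**2).sum(1),rcond=None)[0]
        C=np.r_[s[:2],.1232];rad=np.sqrt(s[2]+s[:2]@s[:2])
print("collar top",C,rad, np.std(np.linalg.norm(W[:,:2]-C[:2],axis=1)))
m=((P[...,2]>.07)&(P[...,2]<.118)); 
# cover front & left edges by hand pixels with plane heights
fr=at([[197,60],[206,270]],.1055);print("front yaw",np.rad2deg(np.arctan2(*(fr[1]-fr[0])[[0,1]])),fr)
le=np.array([at([197,60],.1065)[0],at([462,62],.08)[0]]);print("left",np.rad2deg(np.arctan2(*(le[1]-le[0])[[1,0]])),le)
# slot floor
sl=np.zeros(g.shape,np.uint8);cv2.circle(sl,(297,173),58,1,-1)
k=((sl>0)&(g>50)&(g<125)).astype(np.uint8);k=cv2.morphologyEx(k,cv2.MORPH_OPEN,np.ones((5,5)))
n,l,st,ct=cv2.connectedComponentsWithStats(k);j=1+st[1:,4].argmax();ys,xs=np.where(l==j)
print("slot px",ct[j],st[j],"depth z",np.nanmedian(P[l==j][:,2]))
Q=at(np.c_[xs,ys],.103);print("slot dir",cv2.minAreaRect((Q[:,:2]*1000).astype(np.float32)))
for u,v in((260,150),(340,170),(297,173),(220,100),(400,200)):print((u,v),P[v,u].round(4))
```

```text
collar top [ 0.57047229 -0.06524384  0.1232    ] 0.05376871190573433 0.0009999447542994228
front yaw -163.35444569094417 [[ 0.51817859  0.04235797  0.1055    ]
 [ 0.46524467 -0.13469106  0.1055    ]]
left -15.953090605883233 [[ 0.51831597  0.04217325  0.1065    ]
 [ 0.73408995 -0.0195078   0.08      ]]
slot px [298.44166053 172.81429624] [ 269  116   61  115 4071] depth z 0.10124524018236425
slot dir ((571.6487426757812, -71.63018035888672), (102.92768859863281, 32.95954513549805), 62.08897018432617)
(260, 150) [ 0.5478 -0.0398  0.1257]
(340, 170) [ 0.6065 -0.0756  0.1167]
(297, 173) [ 0.5726 -0.0715  0.1017]
(220, 100) [0.5272 0.006  0.105 ]
(400, 200) [ 0.6618 -0.1291  0.0839]
```

Run:
```python
from h import *
from scipy.optimize import least_squares
def proj(f,W):
    A=att(f);p=np.array(f["position"]);r=R.from_matrix(A.T).as_rotvec()
    return cv2.projectPoints(W,r,-A.T@p,K(f),np.array(f["distortion"]))[0][:,0]
yaw=np.deg2rad(-16.2);bx=np.array([np.cos(yaw),np.sin(yaw),0]);by=np.array([-bx[1],bx[0],0])
ax=bx*np.cos(.13)-np.array([0,0,np.sin(.13)])
t=np.deg2rad(np.arange(0,360,4));
for cam,rng in(("wrist",14),("top",5)):
    f=grab_frame(cam);g=cv2.GaussianBlur(cv2.cvtColor(f["pixels"],cv2.COLOR_RGB2GRAY),(3,3),0).astype(np.float32)
    gx=cv2.Sobel(g,5,1,0);gy=cv2.Sobel(g,5,0,1)
    def score(x,y,z=.1232):
        C=np.array([x,y,z]);s=0
        for rr,sg in((.0600,1),):
            W=C+rr*(np.cos(t)[:,None]*ax+np.sin(t)[:,None]*by)
            a=proj(f,W);b=proj(f,W+(W-C)*.03);n=(b-a)/np.linalg.norm(b-a,axis=1)[:,None]
            S=lambda q:cv2.remap(q,a[:,0].astype(np.float32),a[:,1].astype(np.float32),1).ravel()
            s+=np.clip(sg*(S(gx)*n[:,0]+S(gy)*n[:,1]),0,150).mean()
        return s
    G=[(score(x,y),x,y) for x in np.arange(.555,.58,.0005) for y in np.arange(-.085,-.055,.0005)]
    G.sort(reverse=True);print(cam,np.round(G[:6],4))
```

```text
wrist [[ 1.211869e+02  5.710000e-01 -7.100000e-02]
 [ 1.196311e+02  5.705000e-01 -7.100000e-02]
 [ 1.151825e+02  5.710000e-01 -7.150000e-02]
 [ 1.149293e+02  5.700000e-01 -7.100000e-02]
 [ 1.134004e+02  5.705000e-01 -7.050000e-02]
 [ 1.133574e+02  5.705000e-01 -7.150000e-02]]
top [[ 8.53502e+01  5.59500e-01 -7.00000e-02]
 [ 8.52432e+01  5.59500e-01 -6.95000e-02]
 [ 8.49897e+01  5.60000e-01 -6.95000e-02]
 [ 8.47747e+01  5.60000e-01 -7.00000e-02]
 [ 8.47343e+01  5.59000e-01 -7.00000e-02]
 [ 8.47314e+01  5.59500e-01 -7.05000e-02]]
```

Emit:
carry_out(rows=[[[0,0,-0.1137],[0,0,0],0],[[0,0,-0.1137],[0,0,0],0],[[0,0,-0.1137],[0,0,0],0],[[0,0,-0.1137],[0,0,0],0],[[0,0,-0.1137],[0,0,0],0],[[0,0,-0.1137],[0,0,0],0],[[0,0,-0.1137],[0,0,0],0],[[0,0,-0.1137],[0,0,0],0]])

```text
time_s: 3.87
eef_pos: [0.5342, -0.0654, 0.2319]
eef_rot: [1.416, 2.803, 0.001]
wrist_force: [-0.2, 0.2, 0.9]
opening: 0.0004
finger_force: 0.0
```

Emit:
carry_out(rows=[[[0,0,-0.1137],[0,0,0],0],[[0,0,-0.1137],[0,0,0],0],[[0,0,-0.1137],[0,0,0],0],[[0,0,-0.1137],[0,0,0],0],[[0,0,0],[-1.5,-0.65,0],0],[[0,0,0],[-1.5,-0.65,0],0],[[0,0,0],[0,0,3.0],0],[[0,0,0],[0,0,3.0],0]])

```text
time_s: 4.53
eef_pos: [0.5562, -0.0919, 0.1735]
eef_rot: [0.756, 3.043, 0.0]
wrist_force: [0.4, -0.8, -0.4]
opening: 0.0004
finger_force: 0.0
```

Emit:
carry_out(rows=[[[0,0,0],[0,0,0.5],0],[[0,0,0],[0,0,0],0],[[0,0,0],[0,0,0],0],[[0,0,0],[0,0,0],0],[[0,0,0],[0,0,0],0],[[0,0,0],[0,0,0],0],[[0,0,0],[0,0,0],0],[[0,0,0],[0,0,0],0]])

```text
time_s: 5.2
eef_pos: [0.5552, -0.0926, 0.167]
eef_rot: [0.76, 3.047, 0.0]
wrist_force: [0.2, 0.2, -0.6]
opening: -0.0002
finger_force: 0.0
```

Run:
```python
from h import *
f=grab_frame("wrist");s=observe();print(s["eef_pos"],R.from_rotvec(s["eef_rot"]).as_matrix().round(3),s["wrist_force"],s["joints"])
cv2.imwrite("pics/w2.png",f["pixels"][...,::-1])
def proj(f,W):
    A=att(f);p=np.array(f["position"])
    return cv2.projectPoints(np.array(W,float),R.from_matrix(A.T).as_rotvec(),-A.T@p,K(f),np.array(f["distortion"]))[0][:,0].round(0)
print(proj(f,[s["eef_pos"],[.5685,-.0703,.1035]]))
print("slot",spot_in("wrist","slot")[:1],spot_in("wrist","slot_end")[:2])
```

```text
[ 0.55509452 -0.09261238  0.16669748] [[-0.883  0.469  0.001]
 [ 0.469  0.883 -0.   ]
 [-0.001  0.    -1.   ]] [ 0.11687346 -0.4426149   0.33500393] [-2.25770170e-01 -1.30439820e-02  1.45152594e+00 -7.02059929e-07
  1.70253202e+00 -1.30788990e+00]
[[258. 245.]
 [296. 208.]]
slot [{'bbox': [217.7, 140.7, 381.6, 280.1], 'p': 0.78}] [{'bbox': [219.3, 137.0, 378.8, 279.1], 'p': 0.78}]
```

View pics/w2.png

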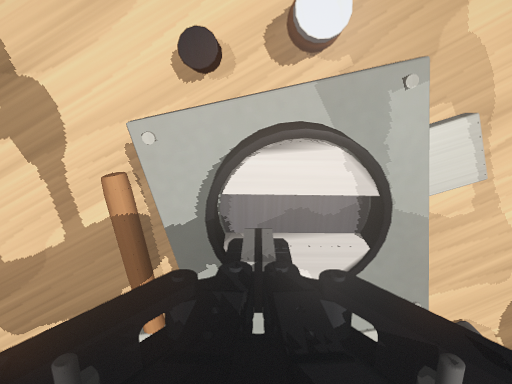

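The slot shows horizontal, so it is aligned with the tool. The front land's edge is at row 195 and the rear land's edge at row 233. The fingertips are at (258,240), still 45 mm above.

Run:
```python
from h import *
f=grab_frame("wrist");s=observe();T=R.from_rotvec(s["eef_rot"]).as_matrix()
g=cv2.cvtColor(f["pixels"],cv2.COLOR_RGB2GRAY)
def at(uv,z):
    n=cv2.undistortPoints(np.array(uv,float).reshape(-1,1,2),K(f),np.array(f["distortion"]))[:,0]
    d=np.c_[n,np.ones(len(n))]@att(f).T;p=np.array(f["position"]);return p+d*((z-p[2])/d[:,2])[:,None]
for u in(290,320,340):print(u,g[188:240:2,u])
for uv,z in(((320,195),.1255),((320,233),.1205),((216,213),.122),((378,208),.122)):
    p=at(uv,z)[0];print(uv,p.round(4),"tool mm",((p-s["eef_pos"])@T*1000).round(1))
Pc=cloud(f);print(Pc[215,[290,320,340]],Pc[180,300],Pc[245,330])
```

```text
290 [229 230 229 232 130 128 128 126 127 125 128 115 113 112 112 111 111 110
 109 108 109 109 104 164 178 191]
320 [228 231 229 230 133 130 131 130 128 128 128 128 127 127 114 113 113 112
 112 110 111 110 107 185 199 208]
340 [227 229 229 229 138 128 128 128 127 127 126 120 126 112 112 112 111 111
 111 110 110 111 108 197 208 207]
(320, 195) [ 0.56   -0.0528  0.1255] tool mm [14.3 37.5 40.8]
(320, 233) [ 0.5847 -0.0633  0.1205] tool mm [-12.5  39.9  45.8]
(216, 213) [ 0.5412 -0.1152  0.122 ] tool mm [  1.5 -26.4  44.3]
(378, 208) [ 0.5858 -0.0242  0.122 ] tool mm [ 4.9 74.9 44.3]
[[ 0.57198373 -0.07623049  0.10023762]
 [ 0.58188873 -0.05761372  0.10016891]
 [ 0.58791923 -0.04531489  0.10142176]] [ 0.5458117  -0.05940263  0.12591146] [ 0.59851973 -0.06102698  0.11450973]
```

Emit:
carry_out(rows=[[[0,0,0],[-0.1,0,1.5],0],[[0,0,0],[0,0,1.2],0],[[0,0,0],[0,0,1.0],0],[[0,0,0],[0,0,1.0],0],[[0,0,0],[0,0,0.7],0],[[0,0,0],[0,0,0.5],0],[[0,0,0],[0,0,0],0],[[0,0,0],[0,0,0],0]])

```text
time_s: 6.07
eef_pos: [0.5558, -0.093, 0.1072]
eef_rot: [-0.76, -3.048, -0.0]
wrist_force: [-0.7, -0.3, 1.1]
opening: 0.0001
finger_force: 0.0
```

Emit:
carry_out(rows=[[[0,0,0],[0,0,0.3],0],[[0,0,0],[0,0,0.3],0],[[0,0,0],[0,0,0.3],0],[[0,0,0],[0,0,0.3],0],[[0,0,0],[0,0,0.3],0],[[0,0,0],[0,0,0],0],[[0,0,0],[0,0,0],0],[[0,0,0],[0,0,0],0]])

```text
time_s: 6.73
eef_pos: [0.5558, -0.093, 0.0925]
eef_rot: [-0.76, -3.048, -0.0]
wrist_force: [-2.6, 0.6, 3.1]
opening: -0.0002
finger_force: 1.4
```

Emit:
carry_out(rows=[[[0,0,0],[0.1,0,0.3],0],[[0,0,0],[0.1,0,0.3],0],[[0,0,0],[0,0,0.3],0],[[0,0,0],[0,0,0.2],0],[[0,0,0],[0,0,0.1],0],[[0,0,0],[0,0,0],0],[[0,0,0],[0,0,0],0],[[0,0,0],[0,0,0],0]])

```text
time_s: 7.4
eef_pos: [0.5547, -0.0925, 0.0809]
eef_rot: [0.76, 3.046, -0.001]
wrist_force: [0.8, -1.9, 5.9]
opening: -0.0001
finger_force: 2.9
```

Run:
```python
from h import *
f=grab_frame("wrist");s=observe();print(s["eef_pos"],s["wrist_force"],s["moment"])
cv2.imwrite("pics/w3.png",f["pixels"][...,::-1])
P=cloud(f)
yaw=np.deg2rad(-16.2);b=np.array([np.cos(yaw),np.sin(yaw)])
m=np.isfinite(P[...,2])&(P[...,2]>.06)&(P[...,2]<.1)
q=P[m];print(len(q))
x=(q[:,:2]-[.6096,-.0823])@b; k=(x<-.107)&(x>-.12)&(np.abs((q[:,:2]-[.6096,-.0823])@[-b[1],b[0]])<.08)
print("front cover z (80 if shut)",np.median(q[k,2]),k.sum())
```

```text
[ 0.55468648 -0.09247121  0.08090362] [ 1.51259742 -2.3062969   5.42941456] [-0.30001575 -0.15835109  0.01229817]
81441
front cover z (80 if shut) 0.0741329492387273 10532
```

View pics/w3.png

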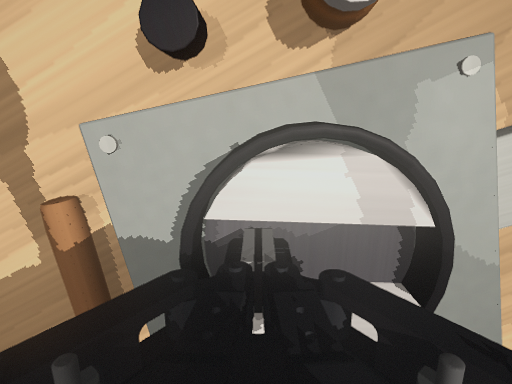

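The fingertips are inside the slot at about (258,245). The front of the cover measures 74 mm high, about 0.027 below shut, so it is pressed enough. Now I turn it.

Emit:
carry_out(rows=[[[0,0,0],[0.3,0,0],0],[[0,0,0],[0.3,0,0],0],[[0,0,0.0975],[0.25,0.09,0.01],0],[[0,0,0.0975],[0.25,0.09,0.01],0],[[0,0,0.0975],[0.25,0.09,0.01],0],[[0,0,0.0975],[0.25,0.09,0.01],0],[[0,0,0.0975],[0.25,0.09,0.01],0],[[0,0,0],[0,0,0],0]])

```text
time_s: 8.12
eef_pos: [0.5424, -0.0782, 0.0803]
eef_rot: [1.48, 2.769, -0.0]
wrist_force: [0.7, -1.5, 5.8]
opening: -0.0001
finger_force: 2.7
```

```bash
cat > chk.py <<'E'
from h import *
import sys
f=grab_frame("wrist");s=observe();T=R.from_rotvec(s["eef_rot"]).as_matrix();C=np.array([.5663,-.0697,s["eef_pos"][2]])
print(s["eef_pos"],s["wrist_force"],s["time_s"],"tool-y deg",np.rad2deg(np.arctan2(T[1,1],T[0,1])),"rel axis tool mm",((s["eef_pos"]-C)@T*1000).round(1),"force tool",(s["wrist_force"]@T).round(1))
cv2.imwrite(sys.argv[1],f["pixels"][...,::-1]);P=cloud(f)
b=np.array([np.cos(np.deg2rad(-16.2)),np.sin(np.deg2rad(-16.2))]);q=P[np.isfinite(P[...,2])&(P[...,2]>.06)&(P[...,2]<.1)]
d=q[:,:2]-[.6096,-.0823];x=d@b;y=d@[-b[1],b[0]];k=(x<-.107)&(x>-.12)&(abs(y)<.08)
z=np.median(q[k,2]);print("front z",z,"theta",(z-.08)/.218,k.sum())
E
python3 chk.py pics/w4.png
```

```text
[ 0.54235374 -0.07817706  0.08022703] [ 1.14027013 -1.34685465  4.70197745] 8.1667 tool-y deg 34.00093792990922 rel axis tool mm [  6.4 -24.6  -0. ] force tool [-1.8  0.2 -4.7]
front z 0.07375869724721673 theta -0.028629829141207663 9515
```

View pics/w4.png

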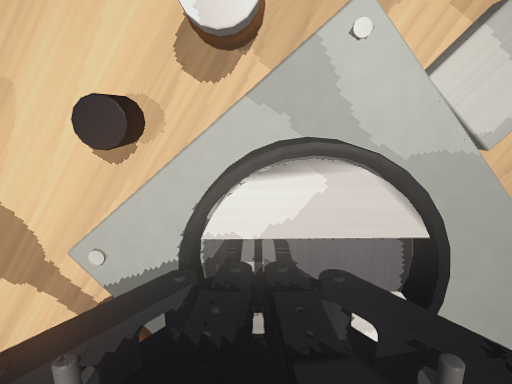

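The slot has followed the tool: it is still horizontal in the picture, with its leading edge at row 238. The fingers are pressing and the cover is still down at -0.029, so I carry on.

Emit:
carry_out(rows=[[[0,0,0.0975],[0.25,0.09,0.01],0],[[0,0,0.0975],[0.25,0.09,0],0],[[0,0,0.0975],[0.25,0.09,0.01],0],[[0,0,0.0975],[0.25,0.09,0],0],[[0,0,0.0975],[0.25,0.09,0.01],0],[[0,0,0.0975],[0.25,0.09,0],0],[[0,0,0.0975],[0.25,0.09,0],0],[[0,0,0],[0,0,0],0]])

```text
time_s: 8.83
eef_pos: [0.5431, -0.0602, 0.0798]
eef_rot: [2.321, 2.114, -0.0]
wrist_force: [0.2, -2.4, 4.4]
opening: -0.0001
finger_force: 3.2
```

Emit:
carry_out(rows=[[[0,0,0.09],[0.23,0.08,0],0],[[0,0,0.09],[0.23,0.08,0],0],[[0,0,0],[0.1,0,0],0],[[0,0,0],[0,0,0],0],[[0,0,0],[0,0,0],0],[[0,0,0],[0,0,0],0],[[0,0,0],[0,0,0],0],[[0,0,0],[0,0,0],0]])

```text
time_s: 9.5
eef_pos: [0.5457, -0.0558, 0.0799]
eef_rot: [2.497, 1.902, -0.0]
wrist_force: [1.1, -4.4, 5.4]
opening: 0.0004
finger_force: 4.5
```

```bash
python3 chk.py pics/w5.png
```

```text
[ 0.5457114  -0.05573894  0.07992054] [ 1.02286611 -4.52546075  5.53214558] 9.55 tool-y deg -15.40015502406682 rel axis tool mm [  8.  -23.6  -0.1] force tool [-4.1  2.2 -5.5]
front z 0.07337385967621818 theta -0.03039513909991662 4697
```

View pics/w5.png

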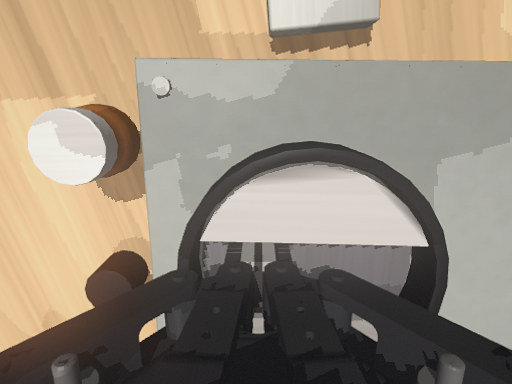

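The slot edge runs from (200,241) to (428,246), within about a degree of parallel to the cover's side edge at row 60. I push on to confirm it is against the stop.

Emit:
carry_out(rows=[[[0,0,0],[0.1,0,0],0],[[0,0,0],[0.1,0,0],0],[[0,0,0],[0,0,0],0],[[0,0,0],[0,0,0],0],[[0,0,0],[0,0,0],0],[[0,0,0],[0,0,0],0],[[0,0,0],[0,0,0],0],[[0,0,0],[0,0,0],0]])

```text
time_s: 10.22
eef_pos: [0.5457, -0.0557, 0.0798]
eef_rot: [2.497, 1.899, -0.005]
wrist_force: [-1.5, -10.4, 4.6]
opening: -0.0
finger_force: 6.9
```

It is hard against the stop: 10 N with no further movement. I back off to the middle of the slot and lift out.

Emit:
carry_out(rows=[[[0,0,0],[-0.3,0,0],0],[[0,0,0],[-0.4,0,0],0],[[0,0,0],[-0.2,0,-0.1],0],[[0,0,0],[0,0,-0.3],0],[[0,0,0],[0,0,-0.4],0],[[0,0,0],[0,0,-0.8],0],[[0,0,0],[0,0,-1.5],0],[[0,0,0],[0,0,-2.0],0]])

```text
time_s: 10.88
eef_pos: [0.5419, -0.0611, 0.1288]
eef_rot: [-2.495, -1.903, 0.006]
wrist_force: [0.4, -0.7, -0.0]
opening: -0.0
finger_force: 0.0
```

Emit:
carry_out(rows=[[[0,0,0],[0,0,-3],0],[[0,0,0],[0,0,-3],0],[[0,0,0],[0,0,-3],0],[[0,0,0],[0,0,-1.5],0],[[0,0,0],[0,0,0],0],[[0,0,0],[0,0,0],0],[[0,0,0],[0,0,0],0],[[0,0,0],[0,0,0],0]])

```text
time_s: 11.55
eef_pos: [0.5427, -0.0611, 0.2331]
eef_rot: [-2.496, -1.903, 0.004]
wrist_force: [0.2, 0.2, -0.3]
opening: -0.0003
finger_force: 0.0
```

```bash
python3 chk.py pics/w6.png
```

```text
[ 0.5427241  -0.06108622  0.23325764] [ 0.03556617  0.32139604 -0.14920471] 11.6 tool-y deg -15.344510438781878 rel axis tool mm [  2.1 -25.    0.1] force tool [ 0.3 -0.1  0.1]
front z 0.07926596596005131 theta -0.0033671286236178514 2166
```

View pics/w6.png

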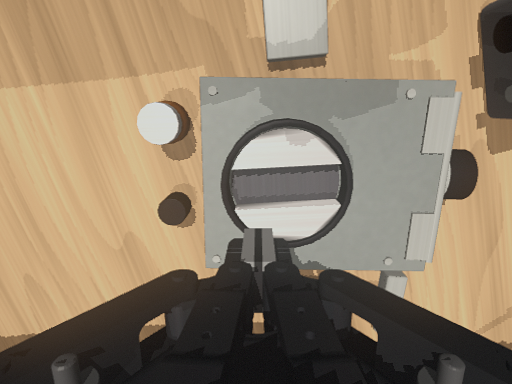

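The cover stays down (about -0.003) after release. The slot runs from (232,187) to (338,182), so it looks a few degrees short of parallel to the side edge. It may have been dragged back slightly as I backed off, so I measure it.

Run:
```python
from h import *
f=grab_frame("wrist");g=cv2.cvtColor(f["pixels"],cv2.COLOR_RGB2GRAY).astype(float)
def at(uv,z):
    n=cv2.undistortPoints(np.array(uv,float).reshape(-1,1,2),K(f),np.array(f["distortion"]))[:,0]
    d=np.c_[n,np.ones(len(n))]@att(f).T;p=np.array(f["position"]);return p+d*((z-p[2])/d[:,2])[:,None]
def line(us,v0,v1,sg,z):
    D=sg*np.diff(cv2.GaussianBlur(g,(3,3),0)[v0:v1],axis=0)
    vs=[v0+.5+D[:,u].argmax() for u in us];W=at(np.c_[us,vs],z)
    k=np.ones(len(W),bool)
    for _ in range(3):
        c=np.polyfit(W[k,0],W[k,1],1);r=W[:,1]-np.polyval(c,W[:,0]);k=abs(r)<max(.0006,1.5*np.std(r[k]))
    return round(np.rad2deg(np.arctan(c[0])),2),k.sum(),len(k)
us=np.arange(240,330,3)
print("far land edge",line(us,158,178,-1,.104)); print("near edge (floor)",line(us,193,214,1,.084))
print("cover left edge",line(np.arange(210,440,5),70,90,-1,.08),line(np.arange(210,440,5),70,90,1,.08))
```

```text
far land edge (np.float64(-12.17), np.int64(30), 30)
near edge (floor) (np.float64(-11.22), np.int64(25), 30)
cover left edge (np.float64(-16.24), np.int64(42), 46) (np.float64(-16.73), np.int64(24), 46)
```

The slot is at -12° against the box's -16.2°: friction dragged it back about 4° as I backed off. I go back in, press, push to the stop, then release only the side load before lifting.

Emit:
carry_out(rows=[[[0,0,0],[0,0,3],0],[[0,0,0],[0,0,3],0],[[0,0,0],[0,0,2.5],0],[[0,0,0],[0,0,1.5],0],[[0,0,0],[0,0,1],0],[[0,0,0],[0,0,1],0],[[0,0,0],[0,0,0.8],0],[[0,0,0],[0,0,0.5],0]])

```text
time_s: 12.32
eef_pos: [0.5434, -0.0612, 0.1019]
eef_rot: [-2.498, -1.905, 0.0]
wrist_force: [-0.0, 0.4, -0.0]
opening: 0.0002
finger_force: 0.0
```

Emit:
carry_out(rows=[[[0,0,0],[0,0,0.6],0],[[0,0,0],[0,0,0.5],0],[[0,0,0],[0,0,0.4],0],[[0,0,0],[0,0,0.3],0],[[0,0,0],[0,0,0.2],0],[[0,0,0],[0,0,0.2],0],[[0,0,0],[0,0,0],0],[[0,0,0],[0,0,0],0]])

```text
time_s: 12.98
eef_pos: [0.5435, -0.0612, 0.0814]
eef_rot: [2.498, 1.905, 0.001]
wrist_force: [-2.6, -0.0, 5.8]
opening: -0.0002
finger_force: 2.6
```

Emit:
carry_out(rows=[[[0,0,0],[0.2,0,0],0],[[0,0,0],[0.2,0,0],0],[[0,0,0],[0.2,0,0],0],[[0,0,0],[0.15,0,0],0],[[0,0,0],[0.1,0,0],0],[[0,0,0],[0,0,0],0],[[0,0,0],[0,0,0],0],[[0,0,0],[0,0,0],0]])

```text
time_s: 13.65
eef_pos: [0.5459, -0.0557, 0.0813]
eef_rot: [2.496, 1.9, -0.004]
wrist_force: [-1.7, -9.7, 4.1]
opening: -0.0002
finger_force: 6.8
```

```bash
python3 chk.py pics/w7.png
```

```text
[ 0.5458605  -0.05569303  0.0812568 ] [ -1.86339096 -10.65188957   5.8660446 ] 13.7 tool-y deg -15.452196274414604 rel axis tool mm [  8.1 -23.4  -0.1] force tool [-10.8   1.1  -5.8]
front z 0.0751288031946715 theta -0.022344939473983975 4741
```

Emit:
carry_out(rows=[[[0,0,0],[-0.1,0,0],0],[[0,0,0],[-0.1,0,0],0],[[0,0,0],[0,0,0],0],[[0,0,0],[0,0,0],0],[[0,0,0],[0,0,0],0],[[0,0,0],[0,0,0],0],[[0,0,0],[0,0,0],0],[[0,0,0],[0,0,0],0]])

```text
time_s: 14.37
eef_pos: [0.5458, -0.0558, 0.0811]
eef_rot: [2.497, 1.903, 0.001]
wrist_force: [0.4, -5.4, 3.6]
opening: -0.0002
finger_force: 5.0
```

Emit:
carry_out(rows=[[[0,0,0],[-0.05,0,-0.2],0],[[0,0,0],[-0.05,0,-0.2],0],[[0,0,0],[0,0,-0.2],0],[[0,0,0],[-0.1,0,-0.2],0],[[0,0,0],[-0.3,0,-0.1],0],[[0,0,0],[-0.2,0,-0.3],0],[[0,0,0],[0,0,-1],0],[[0,0,0],[0,0,-2.0],0]])

```text
time_s: 15.03
eef_pos: [0.5417, -0.0614, 0.1204]
eef_rot: [-2.495, -1.902, 0.006]
wrist_force: [0.1, -0.3, 0.2]
opening: -0.0
finger_force: 0.0
```

Emit:
carry_out(rows=[[[0,0,0],[0,0,-3],0],[[0,0,0],[0,0,-3],0],[[0,0,0],[0,0,-3],0],[[0,0,0],[0,0,-1.5],0],[[0,0,0],[0,0,0],0],[[0,0,0],[0,0,0],0],[[0,0,0],[0,0,0],0],[[0,0,0],[0,0,0],0]])

```text
time_s: 15.7
eef_pos: [0.5426, -0.0615, 0.2255]
eef_rot: [-2.496, -1.904, 0.003]
wrist_force: [-0.3, 0.3, 0.1]
opening: 0.0001
finger_force: 0.0
```

```bash
python3 chk.py pics/w8.png
python3 - <<'E'
from h import *
f=grab_frame("wrist");g=cv2.cvtColor(f["pixels"],cv2.COLOR_RGB2GRAY).astype(float)
def at(uv,z):
    n=cv2.undistortPoints(np.array(uv,float).reshape(-1,1,2),K(f),np.array(f["distortion"]))[:,0]
    d=np.c_[n,np.ones(len(n))]@att(f).T;p=np.array(f["position"]);return p+d*((z-p[2])/d[:,2])[:,None]
def line(us,v0,v1,sg,z):
    D=sg*np.diff(cv2.GaussianBlur(g,(3,3),0)[v0:v1],axis=0)
    vs=[v0+.5+D[:,u].argmax() for u in us];W=at(np.c_[us,vs],z);k=np.ones(len(W),bool)
    for _ in range(3):
        c=np.polyfit(W[k,0],W[k,1],1);r=W[:,1]-np.polyval(c,W[:,0]);k=abs(r)<max(.0006,1.5*np.std(r[k]))
    return round(np.rad2deg(np.arctan(c[0])),2),k.sum(),len(k)
us=np.arange(240,330,3)
print("far",line(us,155,180,-1,.104),"near",line(us,190,216,1,.084),"cover",line(np.arange(210,440,5),65,95,-1,.08))
E
```

```text
[ 0.5426396  -0.06153989  0.22551726] [ 0.13047561 -0.6090998  -0.55611827] 15.75 tool-y deg -15.343895978595091 rel axis tool mm [  1.6 -25.    0.1] force tool [-0.6  0.3  0.6]
front z 0.07927246392211595 theta -0.003337321458183703 2293
far (np.float64(-16.05), np.int64(30), 30) near (np.float64(-15.23), np.int64(28), 30) cover (np.float64(-16.3), np.int64(40), 46)
```

View pics/w8.png

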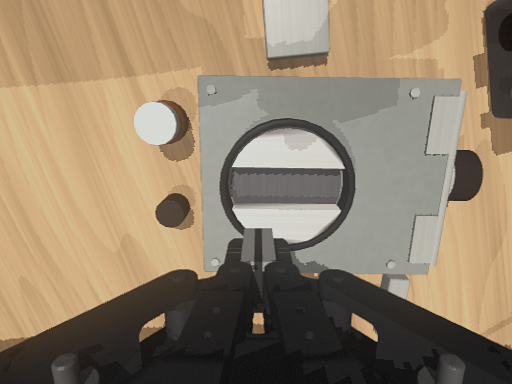

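The slot now lies level in the picture, from (232,186) to (342,186), at -16.05° against the cover edge's -16.3°. That is the stop. The cover is flat and the jar, loupe and block are where they were, so I hand in.

```bash
python3 -c "
from plant import *
print(finish_job())"
```

```text
the job is handed in; nothing more can be done
None
```

The cover is pressed shut and locked: the fastener is at its clockwise stop (slot within about 0.3° of the cover's side edge), reached on a second push because backing off the first time dragged it back about 4°. The cover has stayed down with the fingers clear, and the job was handed in at about 16 s.

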